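Stir the cat's treats loose and hold the portion dial open

ROBOT

A 6-joint arm with a two-finger parallel gripper is mounted at the origin on the work surface. World frame = base frame: x ahead of the robot, y to its left, z up, the work surface at z = 0. Lengths are in m, angles in rad, forces in N, time in s.
With the tool pointing down it reaches from about 0.4 to 0.825 m from the base axis. Payload 7 kg.
Tool frame: the origin (TCP) lies at the very end of the fingers, on their centre line; the grasp point (between the pads) lies 19 mm behind it; z points along the fingers, y is the line along which they close (so a half turn about z gives the same grasp; the last joint's range is limited). The gripper opens to 88 mm and grips with 3 to 60 N. Pads are 19 mm wide; open, the fingers measure 130 mm over their backs; the gripper's body (78 mm by 193 mm) begins 47 mm behind the grasp point.
Start: joints at [1.625, 0.359, 0.012, 0, -1.224, -0.288], TCP at [0.156, 0.657, 0.227] pointing down, gripper open.
Joint ranges: [-3.07, 3.07], [-1.43, 2.12], [-1.02, 1.25], [-3.03, 1.67], [-3.05, -0], [-3.03, 3.03]. Speed limits (rad/s): [2.39, 2.39, 3.01, 3.14, 3.14, 3.14].

INTERFACE

Orientations are given as a 3x3 rotation matrix whose columns are the frame's x, y, z axes.
In Python, from bench import manip, vision gives the robot as it stands.
- The arm moves only by the shell command python3 -m creep [OPENING] [FORCE], which reads ROWS from standard input. ROWS is a JSON list of rows, 1 to 20 of them, each of 6 numbers: dx, dy, dz in fractions of the full range, 1 being 0.5 m, then a rotation vector rx, ry, rz in normalised numbers (1 is pi/2 rad); each row is the pose to reach, as a shift and turn from the pose commanded when the command began, along the tool's axes at that moment; what a row does not reach only later rows make up. A row lasts 1/10 s, in which the tool goes at most 0.05 m and 0.15 rad, less where a joint would pass 70% of its speed; a pose out of reach is approached as far as the arm can. OPENING is the opening from 0.0 (shut) to 1.0 (fully open), set as the command begins (- or left out keeps the last). The fingers move at their own pace and stop on an object; FORCE is the grip in N (left out, the last holds). Time passes only in rows, so rows that do not move let the fingers close. It prints the time, the measured TCP pose, the force, the opening and the grip force at its end. No shift or turn number may pass 1 either way. Input that does not fit is refused with a message, and nothing moves.
- manip.state(): the state, without advancing time (a new reading comes with each control period).
- vision.get_image(name): name is "scene" or "side" or "wrist"; returns the picture (400x640x3 uint8, blue, green, red); there is no depth.
- vision.camera_params(name): a dict with "mtx" (3x3 intrinsics, pixels), "k1" (the pictures are not rectified: a ray, as slopes to the right and down, at radius r is drawn at 1 + k1 r^2 times it, then the intrinsics apply), "R" (3x3) and "t" (3): a world point X has camera coordinates R X + t. Camera axes: x right, y down, z forward; pixel columns grow to the right and rows downward; lengths in m; the calibration is good to about 2 mm. A picture is of the moment at which its call begins: read the wrist's pose just before it. camera_params takes no time and is no camera call; for the wrist camera it gives the pose at the moment of the call.
- manip.job_done(): hands the job in; it is judged then, once.
The state is a dict: "clock": time; "joints": joint angles; "qvel": joint speeds; "tau": joint torques, N m; "position": TCP position; "orientation": TCP orientation; "ft_force": force on the tool from outside, world axes, zero at the start; "torque": the same for the moment, N m; "width": opening from 0.0 (shut) to 1.0 (fully open); "finger_force": force on a finger pad.
Only numpy, scipy, OpenCV 4.12 (cv2) and the standard library are available. Lean on these libraries where they do the work, as an engineer would, in place of code of your own. Each camera call takes 0.05 s, during which the arm holds its last target. There are 200 camera calls.

TASK

Give the cat its treats: take the wooden stick from its stand, stir the treats loose in the dispenser's hopper with at least three wide turns, down among them, and stand the stick back in its stand. Then push the dispenser's dial down by its handle, past the first two notches to the third, and keep holding it there so that all the treats drop into the dish; finish while still holding the dial open, for it springs shut when let go. Keep your fingers off the treats, spill none, and leave the bottle, the can and the jar alone.

Things in the scene. Friction and masses are not known exactly. Their poses are not given: they have to be found in the camera images.
- dispenser: White cat-treat dispenser, fixed, clear square hopper open at the top (inside 96 x 96 mm, walls 4, floor 104 and rim 178 mm up). Origin on the surface below the hopper's middle; z up, -x its front (towards the robot at yaw 0), -y the side with the dial. Base: x -90 to 125, y -85 to 85 mm. Hopper axis at x = y = 0; behind it a gear box, x 52 to 113, 112 wide, 134 mm high.
- hopper_floor (a point): Middle of the hopper floor, on top of the closed gate, 104 mm above the work surface; axes as the dispenser's.
- dish (a point): Middle of the underside of the round steel dish clipped on the dispenser's base under the outlet (144 mm across its rim, 34 mm high), 8 mm above the work surface. The treats fall into it when the gate opens.
- dial_turn (a joint): Spring-return portion dial, rad: 0 at rest (gate shut), notches at 0.4, 0.8 and 1.2 (third, gate fully open), stop at 1.28. Turns about the dispenser's y axis through point dial_axis; both gate leaves open by the same angle. Springs back to 0 from any notch when let go. Push at the handle: about 4 to 9 N, stiffest on leaving a notch, about 6 N to hold the third.
- dial_axis (a point): On the dial's axis, middle of its white disc (60 mm across) on the dispenser's -y side; 101.5 mm above the surface, at dispenser x 48, y -68 mm. On the charcoal plate behind it are four dots: rest, first and second notch (white), third (orange).
- dial: The dial with its handle. Origin on its axis (as dial_axis). A 62 mm arm carries a level round bar 16 mm thick along the dispenser's y, sticking out 88 mm to -y, its outer 66 mm sleeved orange (17 mm thick). At dial_turn 0 the axes are the dispenser's. The arm points to the front (-x): at rest 0.6 rad above level (bar 136 mm up), at the third notch 0.6 rad below (bar 66 mm up). Push it down.
- handle_mid (a point): Middle of the handle's orange sleeve, on the bar's middle line, 56 mm out from the arm, 124 mm out from the hopper's middle: the place to push or take hold.
- stick: Loose wooden stirring stick, 155 mm long, standing upright in its stand; lower 88 mm is 13 mm thick, the upper grip 16 mm thick with a blue band. Weighs 28 to 53 g. Origin at the lower end, z along the stick to its top.
- stick_tip (a point): Middle of the stick's lower end.
- stick_grip (a point): Point on the stick's middle line 120 mm above its lower end (35 mm below the top), a good place to grip.
- stand: Blue ceramic stand for the stick, fixed: a foot 72 mm across and an upright tube 32 mm thick flaring to 42 mm, 68 mm high in all. Its round socket, about 21 mm wide (flared mouth about 30 mm), is 56 mm deep. Origin at the middle of its underside.
- stand_socket (a point): Middle of the socket's bottom, 12 mm above the work surface; the stick's lower end rests here.
- pill_bottle: Amber bottle with white cap, 52 mm across, 85 mm high; origin under its middle. To be left alone.
- drink_can: Blue drink can, 62 mm across, 115 mm high; origin under its middle. To be left alone.
- candle_jar: Glass candle jar with wooden lid, 76 mm across, 95 mm high; origin under its middle. To be left alone.
- treat1: Round freeze-dried treat, 20 mm across, 10 to 17 g, light or dark brown; origin at its centre. The eight lie in one layer in a ring on the hopper floor at the start, its middle being free.
- treat2: Round freeze-dried treat, 20 mm across, 10 to 17 g, light or dark brown; origin at its centre. The eight lie in one layer in a ring on the hopper floor at the start, its middle being free.
- treat3: Round freeze-dried treat, 20 mm across, 10 to 17 g, light or dark brown; origin at its centre. The eight lie in one layer in a ring on the hopper floor at the start, its middle being free.
- treat4: Round freeze-dried treat, 20 mm across, 10 to 17 g, light or dark brown; origin at its centre. The eight lie in one layer in a ring on the hopper floor at the start, its middle being free.
- treat5: Round freeze-dried treat, 20 mm across, 10 to 17 g, light or dark brown; origin at its centre. The eight lie in one layer in a ring on the hopper floor at the start, its middle being free.
- treat6: Round freeze-dried treat, 20 mm across, 10 to 17 g, light or dark brown; origin at its centre. The eight lie in one layer in a ring on the hopper floor at the start, its middle being free.
- treat7: Round freeze-dried treat, 20 mm across, 10 to 17 g, light or dark brown; origin at its centre. The eight lie in one layer in a ring on the hopper floor at the start, its middle being free.
- treat8: Round freeze-dried treat, 20 mm across, 10 to 17 g, light or dark brown; origin at its centre. The eight lie in one layer in a ring on the hopper floor at the start, its middle being free.
Things that resemble listed ones, but are neither listed nor needed, are in the scene too. Of the things shaped like the stick, the wooden one is meant. Several things have the shape of the stand; the one meant has the colours described above.

How it is judged:
On the way, in this order (a step that is already met when the one before it is completed fails the run):
1. first turn: the held stick's lower end, among the treats, passes the far half (local x beyond +12 mm) (contact force between the fingers and stick above 0.5 N and z of stick_tip in the frame of hopper_floor between -0.01 and 0.035 m and value of joint dial_turn below 0.2 rad and x of stick_tip in the frame of hopper_floor between 0.012 and 0.05 m and y of stick_tip in the frame of hopper_floor between -0.05 and 0.05 m), for 0.03 s.
2. first turn: the held stick's lower end, among the treats, passes the one side (local y beyond 12 mm, x within 10 mm) (contact force between the fingers and stick above 0.5 N and z of stick_tip in the frame of hopper_floor between -0.01 and 0.035 m and value of joint dial_turn below 0.2 rad and x of stick_tip in the frame of hopper_floor between -0.01 and 0.01 m and (y of stick_tip in the frame of hopper_floor between 0.012 and 0.05 m or y of stick_tip in the frame of hopper_floor between -0.05 and -0.012 m)), for 0.03 s.
3. first turn: the held stick's lower end, among the treats, passes the near half (local x beyond -12 mm) (contact force between the fingers and stick above 0.5 N and z of stick_tip in the frame of hopper_floor between -0.01 and 0.035 m and value of joint dial_turn below 0.2 rad and x of stick_tip in the frame of hopper_floor between -0.05 and -0.012 m and y of stick_tip in the frame of hopper_floor between -0.05 and 0.05 m), for 0.03 s.
4. first turn: the held stick's lower end, among the treats, passes the one side (local y beyond 12 mm, x within 10 mm) (all of step 2), for 0.03 s.
5. second turn: the held stick's lower end, among the treats, passes the far half (local x beyond +12 mm) (all of step 1), for 0.03 s.
6. second turn: the held stick's lower end, among the treats, passes the one side (local y beyond 12 mm, x within 10 mm) (all of step 4), for 0.03 s.
7. second turn: the held stick's lower end, among the treats, passes the near half (local x beyond -12 mm) (all of step 3), for 0.03 s.
8. second turn: the held stick's lower end, among the treats, passes the one side (local y beyond 12 mm, x within 10 mm) (all of step 6), for 0.03 s.
9. the treats have been shifted all round (at least one of each neighbouring pair by 5 mm), all are still in the hopper, the gate is shut, and the stick stands in its stand, let go (height (world z) of each of treat1, treat2, treat3, treat4, treat5, treat6, treat7, treat8 above 0.105 m and distance of any of treat1, treat2 from where it was at the start of the episode above 0.005 m and distance of any of treat3, treat4 from where it was at the start of the episode above 0.005 m and distance of any of treat5, treat6 from where it was at the start of the episode above 0.005 m and distance of any of treat7, treat8 from where it was at the start of the episode above 0.005 m and value of joint dial_turn below 0.2 rad and z of stick_tip in the frame of stand_socket below 0.012 m and horizontal distance between stick_tip and stand_socket below 0.012 m and angle between stick's own z axis and vertical below 0.2 rad and contact force between the fingers and stick below 0.1 N), for 0.2 s.
10. the dial is turned past its first two notches to the third by the gripper on its handle (value of joint dial_turn above 1.1 rad and contact force between the fingers and dial above 1 N), for 0.2 s.
At the end, for the whole second after the job is handed in: Fingers hold the dial's handle (over 1 N, stick not on it), dial above 1.1 rad and still (0.2 rad/s); all 8 treats in the dish (within 72 mm of its middle, under 45 mm above its underside); stick let go in its stand (lower end within 12 mm of the socket bottom, tilt under 0.2 rad) (all of step 10 and velocity of joint dial_turn between -0.2 and 0.2 rad/s and contact force between stick and dial below 0.1 N and z of each of treat1, treat2, treat3, treat4, treat5, treat6, treat7, treat8 in the frame of dish below 0.045 m and horizontal distance between each of treat1, treat2, treat3, treat4, treat5, treat6, treat7, treat8 and dish below 0.072 m and z of stick_tip in the frame of stand_socket below 0.012 m and horizontal distance between stick_tip and stand_socket below 0.012 m and angle between stick's own z axis and vertical below 0.2 rad and contact force between the fingers and stick below 0.1 N); the arm keeps its last pose, push and grip.
It fails at once if the pill bottle, the can or the jar is pushed more than 30 mm or tipped over (distance of any of pill_bottle, drink_can, candle_jar from where it was at the start of the episode above 0.03 m or angle between any of pill_bottle, drink_can, candle_jar's own z axis and vertical above 0.5 rad).
It fails at once if a treat is spilled outside the dispenser and dish (horizontal distance between any of treat1, treat2, treat3, treat4, treat5, treat6, treat7, treat8 and hopper_floor above 0.095 m).
It fails at once if the fingers touch the treats (contact force between the fingers and treat1 above 0.5 N or contact force between the fingers and treat2 above 0.5 N or contact force between the fingers and treat3 above 0.5 N or contact force between the fingers and treat4 above 0.5 N or contact force between the fingers and treat5 above 0.5 N or contact force between the fingers and treat6 above 0.5 N or contact force between the fingers and treat7 above 0.5 N or contact force between the fingers and treat8 above 0.5 N).
It also fails if it takes over 67 s, if anything falls off the work surface, if the arm or the gripper's body presses on something with over 40 N, if the wrist force passes 120 N, or if a joint passes its speed limit or range.

## Working session

There is one attempt and no reset: what is moved stays moved. The work goes in short steps, Python scripts to look and compute and a shell command to move; the robot and the scene stay as the last step left them, time stands still between calls to the robot, and variables do not carry over. Pictures are saved under pics/ and viewed, at most 10 in all, crops included, and the job is handed in when it is done.

```bash
ls; mkdir -p pics; python3 - <<'E'
from bench import manip, vision
import cv2,numpy as np
s=manip.state();print({k:np.round(v,3).tolist() for k,v in s.items()})
for n in("scene","side","wrist"):
    p=vision.camera_params(n);cv2.imwrite(f"pics/{n}0.png",vision.get_image(n))
    print(n,p["k1"],np.round(p["mtx"],1).tolist(),np.round(p["R"],3).tolist(),np.round(p["t"],3).tolist(), np.round(-p["R"].T@p["t"],3))
a=cv2.imread("pics/scene0.png");
E
```

```text
pics
{'clock': 0.0, 'joints': [1.625, 0.359, 0.011, -0.0, -1.224, -0.288], 'qvel': [0.001, 0.002, 0.001, 0.0, -0.0, -0.0], 'tau': [0.001, -58.272, 29.305, 6.997, 0.007, -0.0], 'position': [0.156, 0.656, 0.226], 'orientation': [[0.973, -0.232, -0.0], [-0.232, -0.973, -0.002], [0.0, 0.002, -1.0]], 'ft_force': [-0.314, -0.288, 0.131], 'torque': [0.011, 0.025, 0.014], 'finger_force': 0.0, 'width': 1.002}
scene -0.11659083877443034 [[434.3, 0.0, 323.8], [0.0, 434.3, 193.3], [0.0, 0.0, 1.0]] [[-0.618, 0.786, 0.016], [0.655, 0.526, -0.543], [-0.436, -0.325, -0.84]] [0.302, -0.302, 1.271] [0.938 0.334 0.899]
side -0.1057339929737015 [[422.1, 0.0, 325.6], [0.0, 422.1, 198.7], [0.0, 0.0, 1.0]] [[0.78, -0.626, 0.01], [-0.469, -0.595, -0.653], [0.414, 0.505, -0.758]] [-0.404, 0.336, 1.094] [ 0.02  -0.605  1.052]
wrist -0.0027840149852994623 [[310.8, 0.0, 327.0], [0.0, 310.8, 199.3], [0.0, 0.0, 1.0]] [[-0.232, -0.973, 0.003], [-0.932, 0.223, 0.285], [-0.277, 0.064, -0.959]] [0.674, -0.036, 0.391] [0.231 0.639 0.384]
```

View pics/scene0.png

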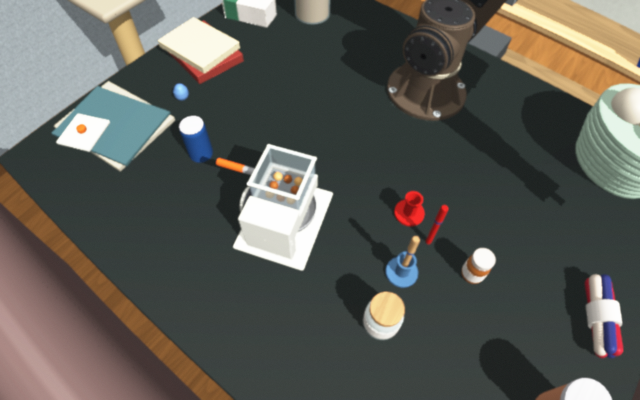

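View pics/side0.png

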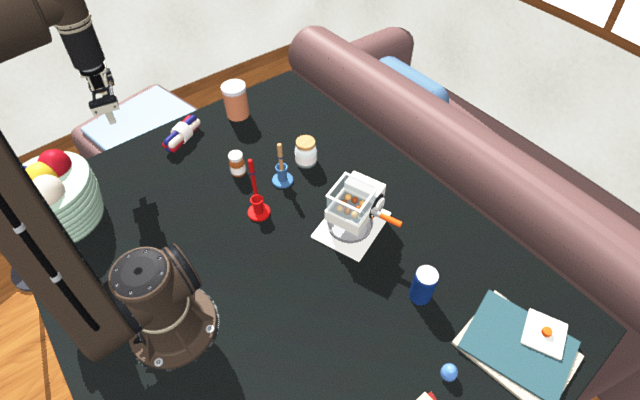

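```bash
cat > h.py <<'E'
from bench import manip, vision
import cv2,numpy as np
def ray(n,uv,p=None):
    p=p or vision.camera_params(n); k=p["mtx"]
    d=np.array([p["k1"],0,0,0,0])
    x=cv2.undistortPoints(np.array([[uv]],float),k,d)[0,0]
    r=p["R"].T@np.array([x[0],x[1],1]); return -p["R"].T@p["t"], r/np.linalg.norm(r)
def plane(n,uv,z,p=None):
    o,r=ray(n,uv,p); return o+r*(z-o[2])/r[2]
def tri(*obs): # (name,uv[,params])
    A=np.zeros((3,3));b=np.zeros(3);R=[]
    for o_ in obs:
        o,r=ray(*o_);P=np.eye(3)-np.outer(r,r);A+=P;b+=P@o;R.append((o,P))
    X=np.linalg.solve(A,b); return X,max(np.linalg.norm(P@(X-o)) for o,P in R)
E
python3 - <<'E'
import cv2,numpy as np
from h import *
a=cv2.imread("pics/scene0.png");b=cv2.imread("pics/side0.png")
def c(i,x,y,w=80,h=60): return cv2.resize(i[y:y+h,x:x+w],(400,300),interpolation=cv2.INTER_CUBIC)
def c2(i,x,y):return cv2.resize(i[y:y+105,x:x+140],(400,300),interpolation=cv2.INTER_CUBIC)
cv2.imwrite("pics/crop.png",np.vstack([np.hstack([c(a,370,230),c(b,245,135)]),np.hstack([c2(a,210,140),c2(b,300,160)])]))
for n,i in(("scene",a),("side",b)):
    hsv=cv2.cvtColor(i,cv2.COLOR_BGR2HSV)
    for nm,lo,hi in(("orange",(5,180,120),(14,255,255)),("blue",(98,120,60),(115,255,255)),("wood",(10,70,90),(22,200,255))):
        m=cv2.inRange(hsv,lo,hi);k,l,st,ce=cv2.connectedComponentsWithStats(m)
        for j in range(1,k):
            if st[j][4]>40 and 150<ce[j][0]<500 and 120<ce[j][1]<330:
                pts=np.argwhere(l==j)[:,::-1].astype(np.float32); r=cv2.minAreaRect(pts)
                print(n,nm,st[j],ce[j].round(1),np.round(cv2.boxPoints(r),1).tolist())
E
```

```text
scene orange [216 158  28  14 151] [228.9 164.6] [[214.6999969482422, 164.60000610351562], [217.0, 156.39999389648438], [243.3000030517578, 163.89999389648438], [241.0, 172.10000610351562]]
scene orange [471 266  15  10  49] [477.2 271.8] [[468.79998779296875, 270.3999938964844], [471.0, 266.0], [485.0, 273.0], [482.79998779296875, 277.3999938964844]]
scene blue [180 124  33  39 729] [198.3 145.7] [[180.0, 133.0], [204.1999969482422, 123.9000015258789], [216.5, 156.60000610351562], [192.1999969482422, 165.6999969482422]]
scene blue [386 252  32  35 717] [401.2 271.8] [[386.0, 252.0], [417.0, 252.0], [417.0, 286.0], [386.0, 286.0]]
scene wood [216 157  29  15  86] [229.9 163.3] [[216.0, 160.10000610351562], [218.5, 154.3000030517578], [244.1999969482422, 165.5], [241.6999969482422, 171.3000030517578]]
scene wood [269 172  23  17 167] [279.9 180. ] [[268.5, 186.8000030517578], [273.0, 170.39999389648438], [292.5, 175.6999969482422], [288.0, 192.10000610351562]]
scene wood [291 177  11  17 111] [295.9 184.7] [[288.79998779296875, 191.1999969482422], [295.70001220703125, 175.100006103515
[... 1405 characters left out ...]
6  14  69] [279.4 149.7] [[277.0, 143.0], [282.0, 143.0], [282.0, 156.0], [277.0, 156.0]]
side wood [229 158  16  11 100] [236.8 164.1] [[228.1999969482422, 161.1999969482422], [243.5, 157.89999389648438], [245.39999389648438, 166.60000610351562], [230.10000610351562, 169.89999389648438]]
side wood [342 194  16  10  83] [350.  198.6] [[341.79998779296875, 201.60000610351562], [342.70001220703125, 193.3000030517578], [357.70001220703125, 195.0], [356.70001220703125, 203.3000030517578]]
side wood [379 213  24  15 124] [390.6 219.4] [[378.6000061035156, 216.8000030517578], [381.20001220703125, 211.60000610351562], [402.3999938964844, 222.1999969482422], [399.79998779296875, 227.39999389648438]]
```

View pics/crop.png

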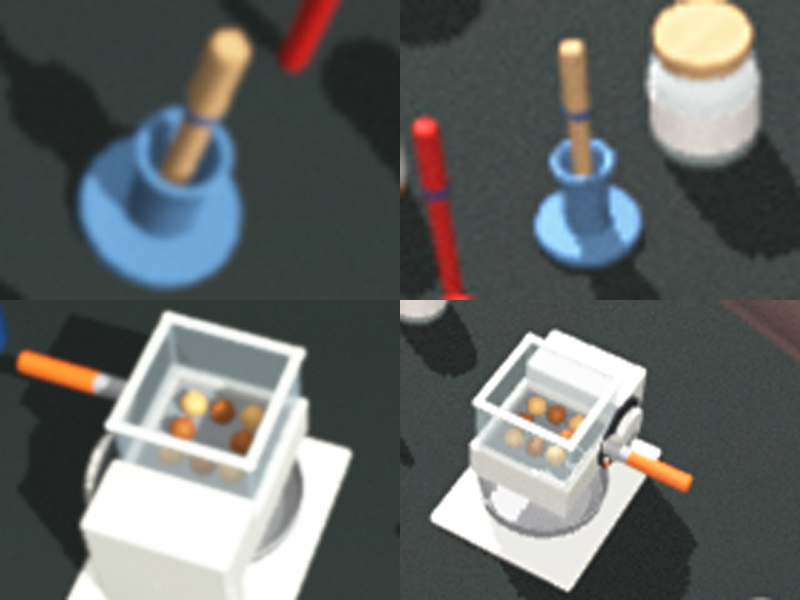

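Candidates: the red stick in the red stand (scene 437,225 and 410,208) and the wooden stick in the blue stand (scene 414,243 and 402,270). The crop shows that the wooden one, with a blue band and a blue stand, fits the description. The dispenser's dial handle is orange, at scene (229,165), and eight treats lie in a ring in the hopper.

```bash
python3 - <<'E'
from h import *
def s(x,y,sc=400/140):return ((x+.5)/sc-.5+210,(y+.5)/sc-.5+140)
def d(x,y,sc=400/140):return ((x-400+.5)/sc-.5+300,(y+.5)/sc-.5+160)
def s5(x,y):return ((x+.5)/5-.5+370,(y+.5)/5-.5+230)
def d5(x,y):return ((x-400+.5)/5-.5+245,(y+.5)/5-.5+135)
T=lambda n,a,b:print(n,*[np.round(q,4) for q in tri(("scene",a),("side",b))])
T("sticktop",s5(232,40),d5(571,43))
T("mouth",s5(183,150),d5(583,158))
T("foot",s5(160,197),d5(588,224))
T("rimF-",s(168,12),d(566,152));T("rimF+",s(305,48),d(474,104));T("rimB+",s(250,168),d(530,33))
T("baseF+",s(350,155),d(432,220))
T("hout",s(19,60),d(689,182));T("hin",s(97,83),d(628,157))
for n,q in(("B-",s(107,124)),("F-",s(168,12)),("F+",s(305,48)),("B+",s(250,168))):print(n,plane("scene",q,.178).round(4))
print("base",plane("scene",s(350,155),.008).round(4),plane("side",d(432,220),.008).round(4),plane("side",d(570,290),.008).round(4))
print("top plane",plane("scene",s5(232,40),.167).round(4),plane("side",d5(571,43),.167).round(4))
print("can,bottle,jar",plane("scene",(192,125),.115).round(3),plane("scene",(484,258),.085).round(3),plane("scene",(388,305),.095).round(3))
E
```

```text
sticktop [0.5299 0.2499 0.1708] 0.0002
mouth [0.5303 0.2493 0.0701] 0.0001
foot [0.5271 0.2471 0.011 ] 0.0007
rimF- [ 0.5366 -0.1149  0.1755] 0.0019
rimF+ [ 0.5027 -0.0146  0.1779] 0.0014
rimB+ [0.607  0.0225 0.1795] 0.0
baseF+ [0.4623 0.0035 0.0021] 0.0011
hout [ 0.6246 -0.1951  0.1404] 0.0009
hin [ 0.6015 -0.1349  0.1374] 0.0008
B- [ 0.6413 -0.0801  0.178 ]
F- [ 0.5393 -0.1147  0.178 ]
F+ [ 0.5017 -0.0136  0.178 ]
B+ [0.6063 0.0218 0.178 ]
base [0.4646 0.0064 0.008 ] [ 0.4605 -0.0008  0.008 ] [ 0.5173 -0.1572  0.008 ]
top plane [0.5276 0.2495 0.167 ] [0.5322 0.2534 0.167 ]
can,bottle,jar [ 0.576 -0.339  0.115] [0.433 0.379 0.085] [0.644 0.276 0.095]
```

Units first: shifts go in shares of 0.5 m and turns go in shares of pi/2 rad. So 0.4383 m / 0.5 = 0.8766, 0.3093 m / 0.5 = 0.6186, 0.988 rad / 1.5708 = 0.629.

```bash
python3 - <<'E'
from h import *
for a,b in(((445,207),(251,160)),((432,242),(257,195)),((412,199),(259,201))):print([np.round(q,3) for q in tri(("scene",a),("side",b))])
E
echo '[[0.06, 0.04, 0, 0, 0, 0.0637], [0.14, 0.1, 0, 0, 0, 0.1273], [0.22, 0.15, 0, 0, 0, 0.191], [0.3, 0.2, 0, 0, 0, 0.2546], [0.38, 0.26, 0, 0, 0, 0.3183], [0.46, 0.31, 0, 0, 0, 0.382], [0.54, 0.36, 0, 0, 0, 0.4456], [0.62, 0.42, 0, 0, 0, 0.5093], [0.7, 0.47, 0, 0, 0, 0.573], [0.78, 0.52, 0, 0, 0, 0.629], [0.84, 0.57, 0, 0, 0, 0.629], [0.86, 0.6186, 0, 0, 0, 0.629], [0.8766, 0.6186, 0, 0, 0, 0.629], [0.8766, 0.6186, 0, 0, 0, 0.629], [0.8766, 0.6186, 0, 0, 0, 0.629], [0.8766, 0.6186, 0, 0, 0, 0.629]]' | python3 -m creep 1.0
python3 - <<'E'
from h import *
p=vision.camera_params("wrist");cv2.imwrite("pics/w1.png",vision.get_image("wrist"))
s=manip.state();print(np.round(s["position"],4),np.round(s["orientation"],3).tolist(),np.round(s["joints"],2),s["clock"])
import pickle;pickle.dump(p,open("p1.pkl","wb"))
E
```

```text
[array([0.427, 0.257, 0.156]), np.float64(0.003)]
[array([ 0.424,  0.26 , -0.005]), np.float64(0.008)]
[array([0.392, 0.176, 0.063]), np.float64(0.003)]
clock: 1.75
position: [0.5107, 0.255, 0.2264]
orientation: [[0.343, -0.939, -0.0], [-0.939, -0.343, -0.0], [-0.0, 0.0, -1.0]]
ft_force: [-0.2, 0.4, 0.2]
width: 1.0
finger_force: 0.0
[0.5107 0.2551 0.2265] [[0.343, -0.939, -0.0], [-0.939, -0.343, 0.0], [-0.0, 0.0, -1.0]] [ 0.81  0.19 -0.22 -0.   -1.16 -0.46] 1.8
```

View pics/w1.png

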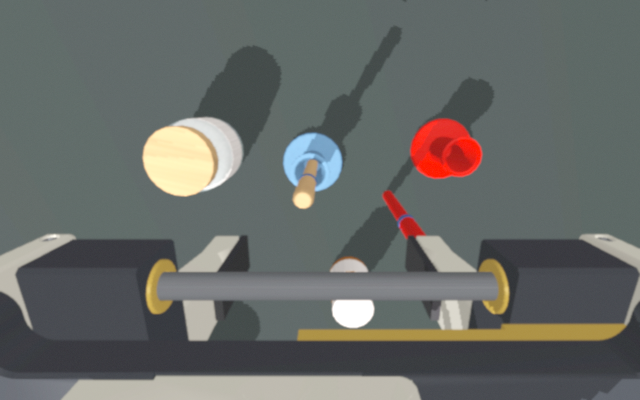

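The wrist view shows the wooden stick top at (303,199), its stand's foot at (313,162) and mouth at (311,170). The red stick stands at (400,212), the jar at (180,160) and the bottle at (352,300). Next I'll refine the stick position from the three views.

```bash
python3 - <<'E'
from h import *
import pickle;p=pickle.load(open("p1.pkl","rb"))
i=cv2.imread("pics/w1.png");h=cv2.cvtColor(i,cv2.COLOR_BGR2HSV)
m=cv2.inRange(h,(10,60,90),(24,255,255))[140:230,270:340];k,l,st,ce=cv2.connectedComponentsWithStats(m)
print([(s+[270,140,0,0,0]).tolist() for s in st if s[4]>20])
m=cv2.inRange(h,(95,80,50),(118,255,255))[120:230,270:350];k,l,st,ce=cv2.connectedComponentsWithStats(m)
print([(s+[270,120,0,0,0]).tolist() for s in st if s[4]>20])
print(tri(("scene",(416,237.6)),("side",(279,143.4)),("wrist",(303,199),p)))
for z in(.155,.167):print(plane("wrist",(303,199),z,p).round(4))
f=tri(("scene",(401.6,269)),("side",(282.3,179.4)),("wrist",(313,162),p));print(f)
t=np.array([.530,.2497,.113]);s=manip.state()
print("tool delta",np.array(s["orientation"]).T@(t-s["position"]))
E
```

```text
[[270, 140, 70, 90, 5617], [305, 160, 12, 16, 134], [292, 176, 23, 33, 549]]
[[270, 120, 80, 110, 6505], [283, 132, 60, 59, 2295]]
(array([0.53041643, 0.2491079 , 0.17027744]), np.float64(0.0012898232305963333))
[0.531  0.2528 0.155 ]
[0.5313 0.2492 0.167 ]
(array([0.52870281, 0.24761523, 0.01114451]), np.float64(0.0023341841476336132))
tool delta [ 0.01167132 -0.01630575  0.1134918 ]
```

Scaled: 0.1125 m / 0.5 = 0.225, -0.0165 m / 0.5 = -0.033.

```bash
echo '[[0.012, -0.016, 0, 0, 0, 0], [0.025, -0.033, 0, 0, 0, 0], [0.025, -0.033, 0.04, 0, 0, 0], [0.025, -0.033, 0.1, 0, 0, 0], [0.025, -0.033, 0.16, 0, 0, 0], [0.025, -0.033, 0.2, 0, 0, 0], [0.025, -0.033, 0.225, 0, 0, 0], [0.025, -0.033, 0.225, 0, 0, 0]]' | python3 -m creep 1.0
echo '[[0, 0, 0, 0, 0, 0], [0, 0, 0, 0, 0, 0], [0, 0, 0, 0, 0, 0], [0, 0, 0, 0, 0, 0], [0, 0, 0, 0, 0, 0], [0, 0, 0, 0, 0, 0], [0, 0, 0, 0, 0, 0], [0, 0, 0, 0, 0, 0]]' | python3 -m creep 0.0 40
```

```text
clock: 2.6
position: [0.5306, 0.2474, 0.1123]
orientation: [[0.342, -0.94, -0.002], [-0.94, -0.342, -0.002], [0.001, 0.003, -1.0]]
ft_force: [0.3, -0.6, 0.2]
width: 1.0
finger_force: 0.0
clock: 3.4
position: [0.5309, 0.2481, 0.1141]
orientation: [[0.342, -0.94, -0.0], [-0.94, -0.342, -0.0], [0.0, 0.0, -1.0]]
ft_force: [0.1, 0.9, -1.2]
width: 0.334
finger_force: 0.0
```

```bash
echo '[[0, 0, 0, 0, 0, 0], [0, 0, 0, 0, 0, 0], [0, 0, 0, 0, 0, 0], [0, 0, 0, 0, 0, 0], [0, 0, 0, 0, 0, 0]]' | python3 -m creep 0.0 40
```

```text
clock: 3.9
position: [0.5308, 0.248, 0.114]
orientation: [[0.342, -0.94, -0.0], [-0.94, -0.342, -0.0], [0.0, 0.0, -1.0]]
ft_force: [-0.3, 1.1, 0.2]
width: 0.172
finger_force: 40.0
```

Scaled: 0.291 m / 0.5 = 0.582, 0.062 m / 0.5 = 0.124.

```bash
echo '[[0, 0, -0.02, 0, 0, 0], [0, 0, -0.08, 0, 0, 0], [0, 0, -0.16, 0, 0, 0], [0, 0, -0.24, 0, 0, 0], [0, 0, -0.32, 0, 0, 0], [0, 0, -0.38, 0, 0, 0], [0.04, 0.01, -0.4, 0, 0, 0], [0.12, 0.03, -0.4, 0, 0, 0], [0.2, 0.044, -0.4, 0, 0, 0], [0.28, 0.06, -0.4, 0, 0, 0], [0.36, 0.08, -0.4, 0, 0, 0], [0.44, 0.1, -0.4, 0, 0, 0], [0.52, 0.112, -0.4, 0, 0, 0], [0.56, 0.12, -0.4, 0, 0, 0], [0.582, 0.124, -0.4, 0, 0, 0], [0.582, 0.124, -0.4, 0, 0, 0], [0.582, 0.124, -0.4, 0, 0, 0], [0.582, 0.124, -0.4, 0, 0, 0]]' | python3 -m creep
python3 - <<'E'
from h import *
p=vision.camera_params("wrist");w=vision.get_image("wrist");ps=vision.camera_params("scene");a=vision.get_image("scene");b=vision.get_image("side")
for n,i in(("w2",w),("s2",a),("d2",b)):cv2.imwrite(f"pics/{n}.png",i)
import pickle;pickle.dump(p,open("p2.pkl","wb"))
c=lambda i,x,y:cv2.resize(i[y:y+120,x:x+160],(400,300),interpolation=cv2.INTER_CUBIC)
cv2.imwrite("pics/m2.png",np.vstack([cv2.resize(w,(800,500))[:300],np.hstack([c(a,200,100),c(b,290,90)])]))
E
```

```text
clock: 5.7
position: [0.572, -0.0458, 0.3141]
orientation: [[0.343, -0.939, -0.0], [-0.939, -0.343, 0.0], [-0.0, -0.0, -1.0]]
ft_force: [-0.4, -0.3, -0.5]
width: 0.177
finger_force: 40.0
```

View pics/m2.png

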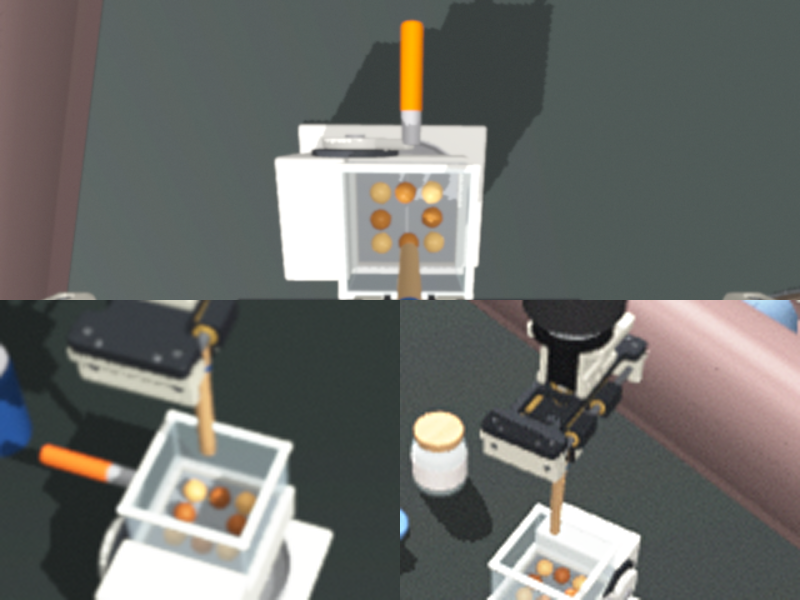

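```bash
python3 - <<'E'
from h import *
import pickle;p=pickle.load(open("p2.pkl","rb"))
u=lambda x,y:((x+.5)/1.25-.5,(y+.5)/1.25-.5)
c=lambda x,y,ox,oy:((x+.5)/2.5-.5+ox,(y+.5)/2.5-.5+oy)
print("tip",tri(("scene",c(208,151,200,100)),("side",c(156,230,290,90))))
C=[plane("wrist",u(*q),.114,p) for q in((381,192),(431,192),(382,243),(434,242))]
print(np.round(C,4).tolist(),np.mean(C,0))
# scene treat positions from first scene/wrist: handle ends
print("handle mid",plane("wrist",u(412,22),.14,p),plane("wrist",u(411,111),.14,p))
print("rim corners far",plane("wrist",u(344,160),.178,p),plane("wrist",u(477,160),.178,p))
R=np.array([[.94,-.342],[.342,.94]])
print("local treats",[np.round(R.T@(q[:2]-[.572,-.0465]),4).tolist() for q in C])
# treats in the scene view, light/dark in side
print("scene treats",plane("scene",c(195,190,200,100),.114),plane("scene",c(246,203,200,100),.114),plane("scene",c(173,233,200,100),.114),plane("scene",c(228,248,200,100),.114))
E
```

```text
tip (array([ 0.57240079, -0.04317951,  0.21347845]), np.float64(0.0009387387244093574))
[[0.6047, -0.0612, 0.114], [0.5614, -0.0769, 0.114], [0.5881, -0.0153, 0.114], [0.5416, -0.0333, 0.114]] [ 0.57397489 -0.04666427  0.114     ]
handle mid [ 0.6239267  -0.19575878  0.14      ] [ 0.6026468 -0.1354439  0.14     ]
rim corners far [ 0.63693832 -0.08434141  0.178     ] [ 0.54447459 -0.11804736  0.178     ]
local treats [[0.0258, -0.025], [-0.0203, -0.025], [0.0258, 0.0238], [-0.024, 0.0228]]
scene treats [ 0.55829518 -0.0776581   0.114     ] [ 0.54076685 -0.03355821  0.114     ] [ 0.60411391 -0.06243524  0.114     ] [ 0.58606613 -0.01559606  0.114     ]
```

Wrist view: eight treats in a 3x3 ring about (406,217) in the enlarged view, square with the tool, and the stick above the hopper's middle. Now lower it into the free middle.

Scaled: 0.1 m / 0.5 = 0.2, 0.09 m / 0.5 = 0.18.

```bash
echo '[[0.006, 0.002, 0, 0, 0, 0], [0.006, 0.002, 0.04, 0, 0, 0], [0.006, 0.002, 0.08, 0, 0, 0], [0.006, 0.002, 0.12, 0, 0, 0], [0.006, 0.002, 0.15, 0, 0, 0], [0.006, 0.002, 0.18, 0, 0, 0], [0.006, 0.002, 0.2, 0, 0, 0], [0.006, 0.002, 0.2, 0, 0, 0], [0.006, 0.002, 0.2, 0, 0, 0]]' | python3 -m creep
```

```text
clock: 6.75
position: [0.5725, -0.0498, 0.2145]
orientation: [[0.342, -0.94, 0.0], [-0.94, -0.342, -0.0], [0.0, -0.0, -1.0]]
ft_force: [0.6, 0.1, 0.6]
width: 0.176
finger_force: 40.0
```

Scaled: -0.019 m / 0.5 = -0.038, -0.0175 m / 0.5 = -0.035.

```bash
echo '[[0, -0.02, 0, 0, 0, 0], [0, -0.038, 0, 0, 0, 0], [-0.014, -0.035, 0, 0, 0, 0], [-0.0268, -0.0268, 0, 0, 0, 0], [-0.035, -0.014, 0, 0, 0, 0], [-0.038, 0, 0, 0, 0, 0], [-0.035, 0.014, 0, 0, 0, 0], [-0.0268, 0.0268, 0, 0, 0, 0], [-0.014, 0.035, 0, 0, 0, 0], [0, 0.038, 0, 0, 0, 0], [0.014, 0.035, 0, 0, 0, 0], [0.0268, 0.0268, 0, 0, 0, 0], [0.035, 0.014, 0, 0, 0, 0], [0.038, 0, 0, 0, 0, 0], [0.035, -0.014, 0, 0, 0, 0], [0.0268, -0.0268, 0, 0, 0, 0], [0.014, -0.035, 0, 0, 0, 0], [0, -0.038, 0, 0, 0, 0], [0, -0.02, 0, 0, 0, 0], [0, 0, 0, 0, 0, 0]]' | python3 -m creep
python3 - <<'E'
from h import *
a=vision.get_image("scene");w=vision.get_image("wrist")
c=lambda i,x,y:cv2.resize(i[y:y+120,x:x+160],(400,300),interpolation=cv2.INTER_CUBIC)
cv2.imwrite("pics/m3.png",np.hstack([c(a,200,100),c(w,250,70)]))
E
```

```text
clock: 8.75
position: [0.5714, -0.0494, 0.214]
orientation: [[0.343, -0.939, -0.0], [-0.939, -0.343, -0.0], [-0.0, 0.0, -1.0]]
ft_force: [-0.0, -0.6, -0.9]
width: 0.177
finger_force: 40.0
```

View pics/m3.png

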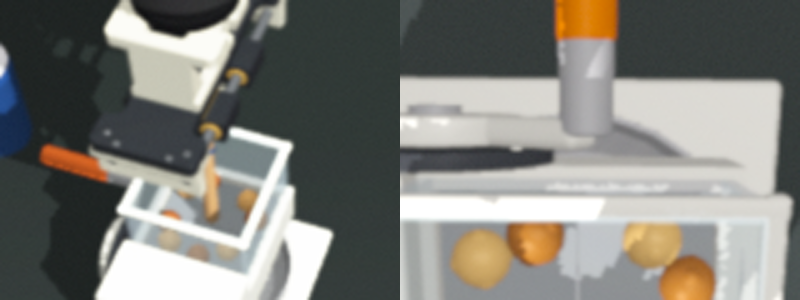

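The treats have shifted (wrist crop: treats pushed outwards, gaps opened) and the stick is straight, so I'll do three more turns.

Scaled: -0.02 m / 0.5 = -0.04, -0.0185 m / 0.5 = -0.037.

```bash
echo '[[0, -0.02, 0, 0, 0, 0], [0, -0.04, 0, 0, 0, 0], [-0.0154, -0.037, 0, 0, 0, 0], [-0.0282, -0.0282, 0, 0, 0, 0], [-0.037, -0.0154, 0, 0, 0, 0], [-0.04, 0, 0, 0, 0, 0], [-0.037, 0.0154, 0, 0, 0, 0], [-0.0282, 0.0282, 0, 0, 0, 0], [-0.0154, 0.037, 0, 0, 0, 0], [0, 0.04, 0, 0, 0, 0], [0.0154, 0.037, 0, 0, 0, 0], [0.0282, 0.0282, 0, 0, 0, 0], [0.037, 0.0154, 0, 0, 0, 0], [0.04, 0, 0, 0, 0, 0], [0.037, -0.0154, 0, 0, 0, 0], [0.0282, -0.0282, 0, 0, 0, 0], [0.0154, -0.037, 0, 0, 0, 0], [0, -0.04, 0, 0, 0, 0], [0, -0.02, 0, 0, 0, 0], [0, 0, 0, 0, 0, 0]]' | python3 -m creep
echo '[[0, -0.02, 0, 0, 0, 0], [0, -0.04, 0, 0, 0, 0], [-0.0154, -0.037, 0, 0, 0, 0], [-0.0282, -0.0282, 0, 0, 0, 0], [-0.037, -0.0154, 0, 0, 0, 0], [-0.04, 0, 0, 0, 0, 0], [-0.037, 0.0154, 0, 0, 0, 0], [-0.0282, 0.0282, 0, 0, 0, 0], [-0.0154, 0.037, 0, 0, 0, 0], [0, 0.04, 0, 0, 0, 0], [0.0154, 0.037, 0, 0, 0, 0], [0.0282, 0.0282, 0, 0, 0, 0], [0.037, 0.0154, 0, 0, 0, 0], [0.04, 0, 0, 0, 0, 0], [0.037, -0.0154, 0, 0, 0, 0], [0.0282, -0.0282, 0, 0, 0, 0], [0.0154, -0.037, 0, 0, 0, 0], [0, -0.04, 0, 0, 0, 0], [0, -0.02, 0, 0, 0, 0], [0, 0, 0, 0, 0, 0]]' | python3 -m creep
echo '[[0, -0.02, 0, 0, 0, 0], [0, -0.04, 0, 0, 0, 0], [-0.0154, -0.037, 0, 0, 0, 0], [-0.0282, -0.0282, 0, 0, 0, 0], [-0.037, -0.0154, 0, 0, 0, 0], [-0.04, 0, 0, 0, 0, 0], [-0.037, 0.0154, 0, 0, 0, 0], [-0.0282, 0.0282, 0, 0, 0, 0], [-0.0154, 0.037, 0, 0, 0, 0], [0, 0.04, 0, 0, 0, 0], [0.0154, 0.037, 0, 0, 0, 0], [0.0282, 0.0282, 0, 0, 0, 0], [0.037, 0.0154, 0, 0, 0, 0], [0.04, 0, 0, 0, 0, 0], [0.037, -0.0154, 0, 0, 0, 0], [0.0282, -0.0282, 0, 0, 0, 0], [0.0154, -0.037, 0, 0, 0, 0], [0, -0.04, 0, 0, 0, 0], [0, -0.02, 0, 0, 0, 0], [0, 0, 0, 0, 0, 0]]' | python3 -m creep
echo '[[0, 0, -0.04, 0, 0, 0], [0, 0, -0.1, 0, 0, 0], [0, 0, -0.16, 0, 0, 0], [0, 0, -0.2, 0, 0, 0], [0, 0, -0.2, 0, 0, 0], [0, 0, -0.2, 0, 0, 0], [0, 0, -0.2, 0, 0, 0]]' | python3 -m creep
python3 - <<'E'
from h import *
import pickle
pickle.dump(vision.camera_params("wrist"),open("p4.pkl","wb"));w=vision.get_image("wrist");a=vision.get_image("scene");b=vision.get_image("side")
c=lambda i,x,y:cv2.resize(i[y:y+120,x:x+160],(400,300),interpolation=cv2.INTER_CUBIC)
cv2.imwrite("pics/m4.png",np.vstack([cv2.resize(w,(800,500))[:300],np.hstack([c(a,200,100),c(b,290,90)])]))
E
```

```text
clock: 10.85
position: [0.5713, -0.0494, 0.214]
orientation: [[0.343, -0.939, -0.0], [-0.939, -0.343, -0.0], [-0.0, 0.0, -1.0]]
ft_force: [-0.0, 0.7, -0.2]
width: 0.174
finger_force: 40.0
clock: 12.85
position: [0.5713, -0.0493, 0.214]
orientation: [[0.343, -0.939, -0.0], [-0.939, -0.343, -0.0], [-0.0, 0.0, -1.0]]
ft_force: [-0.8, -0.5, -0.5]
width: 0.176
finger_force: 40.0
clock: 14.85
position: [0.5713, -0.0493, 0.2139]
orientation: [[0.343, -0.939, -0.0], [-0.939, -0.343, -0.0], [-0.0, 0.0, -1.0]]
ft_force: [-0.1, 0.4, 0.3]
width: 0.174
finger_force: 40.0
clock: 15.55
position: [0.5713, -0.0499, 0.3132]
orientation: [[0.342, -0.94, -0.001], [-0.94, -0.342, 0.0], [-0.001, 0.001, -1.0]]
ft_force: [0.5, -0.5, -0.5]
width: 0.176
finger_force: 40.0
```

View pics/m4.png

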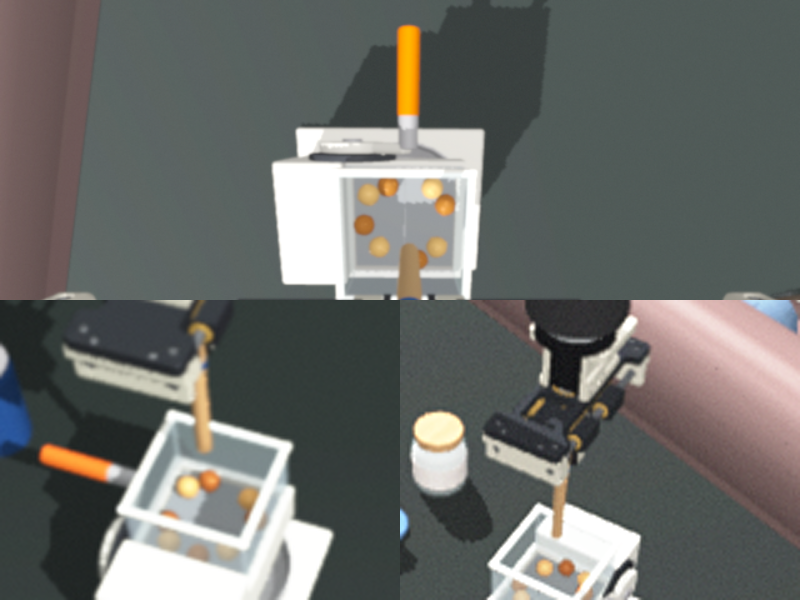

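Wrist view: all eight treats are in the hopper and visibly moved, the four side ones by 12 to 23 mm. The stick is unslipped in the fingers, so it goes back by the reverse path.

Scaled: -0.294 m / 0.5 = -0.588, -0.063 m / 0.5 = -0.126.

```bash
echo '[[-0.04, -0.008, 0, 0, 0, 0], [-0.12, -0.026, 0, 0, 0, 0], [-0.2, -0.042, 0, 0, 0, 0], [-0.28, -0.06, 0, 0, 0, 0], [-0.36, -0.076, 0, 0, 0, 0], [-0.44, -0.094, 0, 0, 0, 0], [-0.52, -0.112, 0, 0, 0, 0], [-0.56, -0.12, 0, 0, 0, 0], [-0.588, -0.126, 0, 0, 0, 0], [-0.588, -0.126, 0, 0, 0, 0], [-0.588, -0.126, 0.08, 0, 0, 0], [-0.588, -0.126, 0.16, 0, 0, 0], [-0.588, -0.126, 0.22, 0, 0, 0], [-0.588, -0.126, 0.25, 0, 0, 0], [-0.588, -0.126, 0.25, 0, 0, 0], [-0.588, -0.126, 0.25, 0, 0, 0]]' | python3 -m creep
python3 - <<'E'
from h import *
a=vision.get_image("scene");b=vision.get_image("side");w=vision.get_image("wrist")
c=lambda i,x,y:cv2.resize(i[y:y+60,x:x+80],(400,300),interpolation=cv2.INTER_CUBIC)
cv2.imwrite("pics/m5.png",np.vstack([np.hstack([c(a,370,230),c(b,245,135)]),cv2.resize(w,(480,300))[:,40:440].repeat(2,1)]))
E
```

```text
clock: 17.3
position: [0.5315, 0.2474, 0.1896]
orientation: [[0.341, -0.94, 0.0], [-0.94, -0.341, -0.0], [0.0, -0.0, -1.0]]
ft_force: [1.0, 0.6, 0.2]
width: 0.172
finger_force: 40.0
```

View pics/m5.png

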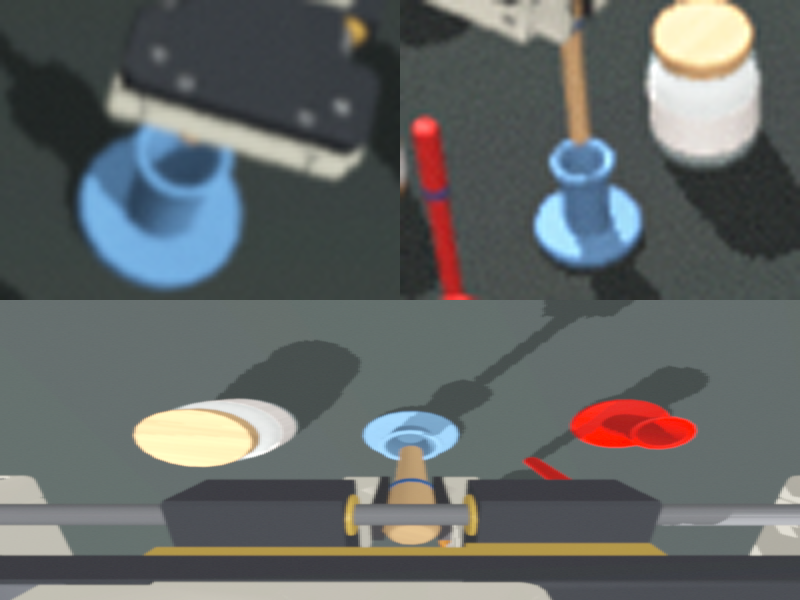

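The tip (side view) hangs right above the stand mouth, in line with it. Lower and release.

Scaled: 0.0735 m / 0.5 = 0.147, 0.067 m / 0.5 = 0.134.

```bash
echo '[[0, 0, 0.04, 0, 0, 0], [0, 0, 0.08, 0, 0, 0], [0, 0, 0.11, 0, 0, 0], [0, 0, 0.134, 0, 0, 0], [0, 0, 0.147, 0, 0, 0], [0, 0, 0.147, 0, 0, 0], [0, 0, 0.147, 0, 0, 0]]' | python3 -m creep
```

```text
clock: 18.15
position: [0.5314, 0.2484, 0.1163]
orientation: [[0.342, -0.94, 0.001], [-0.94, -0.342, 0.0], [-0.0, -0.001, -1.0]]
ft_force: [0.1, 0.3, 0.4]
width: 0.172
finger_force: 40.0
```

Units first: shifts go in shares of 0.5 m and turns go in shares of pi/2 rad. So -0.13 m / 0.5 = -0.26, -0.12 m / 0.5 = -0.24.

```bash
echo '[[0, 0, 0, 0, 0, 0], [0, 0, 0, 0, 0, 0], [0, 0, 0, 0, 0, 0], [0, 0, 0, 0, 0, 0], [0, 0, 0, 0, 0, 0], [0, 0, 0, 0, 0, 0], [0, 0, 0, 0, 0, 0], [0, 0, 0, 0, 0, 0], [0, 0, 0, 0, 0, 0], [0, 0, 0, 0, 0, 0]]' | python3 -m creep 1.0
echo '[[0, 0, -0.04, 0, 0, 0], [0, 0, -0.12, 0, 0, 0], [0, 0, -0.2, 0, 0, 0], [0, 0, -0.24, 0, 0, 0], [0, 0, -0.26, 0, 0, 0], [0, 0, -0.26, 0, 0, 0], [0, 0, -0.26, 0, 0, 0]]' | python3 -m creep
python3 - <<'E'
from h import *
for n,box in(("scene",(370,225,450,290)),("side",(245,135,292,200))):
    i=vision.get_image(n);h=cv2.cvtColor(i,cv2.COLOR_BGR2HSV);x0,y0,x1,y1=box
    m=cv2.inRange(h,(10,70,90),(22,200,255))[y0:y1,x0:x1];k,l,st,ce=cv2.connectedComponentsWithStats(m)
    print(n,[(s+[x0,y0,0,0,0]).tolist() for s in st[1:] if s[4]>20])
E
```

```text
clock: 19.15
position: [0.5309, 0.2481, 0.1156]
orientation: [[0.342, -0.94, 0.0], [-0.94, -0.342, -0.0], [0.0, -0.0, -1.0]]
ft_force: [-0.5, -0.8, 0.1]
width: 0.978
finger_force: 0.0
clock: 19.85
position: [0.5303, 0.2478, 0.2441]
orientation: [[0.342, -0.94, -0.002], [-0.94, -0.342, -0.001], [0.0, 0.002, -1.0]]
ft_force: [0.5, 0.3, -0.1]
width: 1.001
finger_force: 0.0
scene [[408, 242, 9, 11, 65], [403, 254, 8, 12, 64]]
side [[276, 143, 7, 15, 71], [278, 160, 5, 10, 36]]
```

Scaled: 0.4226 m / 0.5 = 0.8452, 0.0636 m / 0.5 = 0.1272.

```bash
echo '[[0.04, 0.006, 0, 0, 0, 0], [0.12, 0.018, 0, 0, 0, 0], [0.2, 0.03, 0, 0, 0, 0], [0.28, 0.042, 0, 0, 0, 0], [0.36, 0.054, 0, 0, 0, 0], [0.44, 0.066, 0, 0, 0, 0], [0.52, 0.078, 0, 0, 0, 0], [0.6, 0.09, 0, 0, 0, 0], [0.68, 0.102, 0, 0, 0, 0], [0.76, 0.114, 0, 0, 0, 0], [0.82, 0.124, 0, 0, 0, 0], [0.8452, 0.1272, 0, 0, 0, 0], [0.8452, 0.1272, 0, 0, 0, 0], [0.8452, 0.1272, 0.06, 0, 0, 0], [0.8452, 0.1272, 0.06, 0, 0, 0]]' | python3 -m creep
python3 - <<'E'
from h import *
p=vision.camera_params("wrist");w=vision.get_image("wrist");cv2.imwrite("pics/w6.png",w)
s=manip.state();print(s["position"])
h=cv2.cvtColor(w,cv2.COLOR_BGR2HSV);m=cv2.inRange(h,(5,180,120),(14,255,255));k,l,st,ce=cv2.connectedComponentsWithStats(m)
for j in range(1,k):
    if st[j][4]>100:
        print(st[j],plane("wrist",ce[j],.137,p),plane("wrist",(st[j][0]+st[j][2]/2,st[j][1]),.137,p))
E
```

```text
clock: 21.45
position: [0.6132, -0.1693, 0.2114]
orientation: [[0.342, -0.94, -0.007], [-0.94, -0.342, 0.002], [-0.004, 0.006, -1.0]]
ft_force: [-0.3, 0.4, -0.4]
width: 1.002
finger_force: 0.0
[ 0.6141529  -0.16969147  0.21354158]
```

View pics/w6.png

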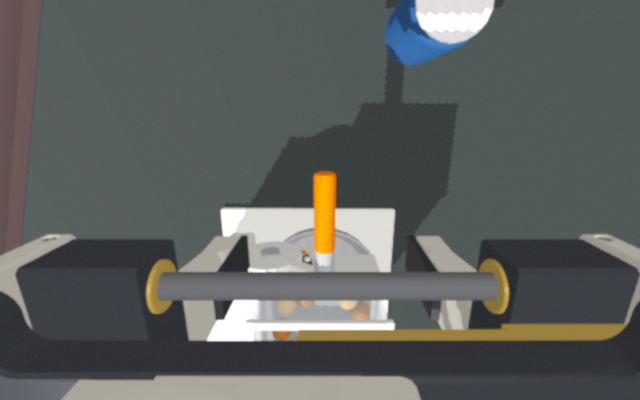

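The handle tip is at (324,173), centred between the open fingers. Descend astride it and close.

Scaled: 0.097 m / 0.5 = 0.194, 0.085 m / 0.5 = 0.17.

```bash
echo '[[0, 0, 0.06, 0, 0, 0], [0, 0, 0.12, 0, 0, 0], [0, 0, 0.17, 0, 0, 0], [0, 0, 0.194, 0, 0, 0], [0, 0, 0.194, 0, 0, 0], [0, 0, 0.194, 0, 0, 0]]' | python3 -m creep 1.0
echo '[[0, 0, 0, 0, 0, 0], [0, 0, 0, 0, 0, 0], [0, 0, 0, 0, 0, 0], [0, 0, 0, 0, 0, 0], [0, 0, 0, 0, 0, 0], [0, 0, 0, 0, 0, 0], [0, 0, 0, 0, 0, 0], [0, 0, 0, 0, 0, 0], [0, 0, 0, 0, 0, 0], [0, 0, 0, 0, 0, 0], [0, 0, 0, 0, 0, 0], [0, 0, 0, 0, 0, 0], [0, 0, 0, 0, 0, 0]]' | python3 -m creep 0.0 40
```

```text
clock: 22.1
position: [0.6166, -0.1706, 0.1201]
orientation: [[0.343, -0.939, 0.002], [-0.939, -0.343, -0.001], [0.001, -0.001, -1.0]]
ft_force: [1.3, -1.2, 0.7]
width: 0.997
finger_force: 0.0
clock: 23.4
position: [0.6156, -0.1708, 0.1185]
orientation: [[0.342, -0.94, 0.0], [-0.94, -0.342, 0.0], [-0.0, -0.0, -1.0]]
ft_force: [0.9, 0.2, -0.2]
width: 0.171
finger_force: 40.0
```

Scaled: 0.072 m / 0.5 = 0.144, 0.07 m / 0.5 = 0.14.

```bash
echo '[[0, 0.0064, 0.0106, 0, 0, 0], [0, 0.0118, 0.0218, 0, 0, 0], [0, 0.0162, 0.0334, 0, 0, 0], [0, 0.0192, 0.0454, 0, 0, 0], [0, 0.021, 0.0576, 0, 0, 0], [0, 0.0216, 0.07, 0, 0, 0], [0, 0.021, 0.0824, 0, 0, 0], [0, 0.0192, 0.0946, 0, 0, 0], [0, 0.0162, 0.1066, 0, 0, 0], [0, 0.0118, 0.1184, 0, 0, 0], [0, 0.0064, 0.1294, 0, 0, 0], [0, 0, 0.14, 0, 0, 0], [0, -0.003, 0.144, 0, 0, 0], [0, -0.003, 0.144, 0, 0, 0], [0, -0.003, 0.144, 0, 0, 0], [0, -0.003, 0.144, 0, 0, 0], [0, -0.003, 0.144, 0, 0, 0], [0, -0.003, 0.144, 0, 0, 0], [0, -0.003, 0.144, 0, 0, 0], [0, -0.003, 0.144, 0, 0, 0]]' | python3 -m creep
python3 - <<'E'
from h import *
a=vision.get_image("scene");b=vision.get_image("side")
c=lambda i,x,y:cv2.resize(i[y:y+120,x:x+160],(400,300),interpolation=cv2.INTER_CUBIC)
cv2.imwrite("pics/m7.png",np.vstack([np.hstack([c(a,200,120),c(b,290,150)]),np.hstack([c(a,330,190),c(b,220,110)])]))
E
```

```text
clock: 25.4
position: [0.6126, -0.1718, 0.0454]
orientation: [[0.341, -0.94, -0.008], [-0.94, -0.341, -0.001], [-0.002, 0.008, -1.0]]
ft_force: [-9.6, -6.4, 2.1]
width: 0.168
finger_force: 40.0
```

View pics/m7.png

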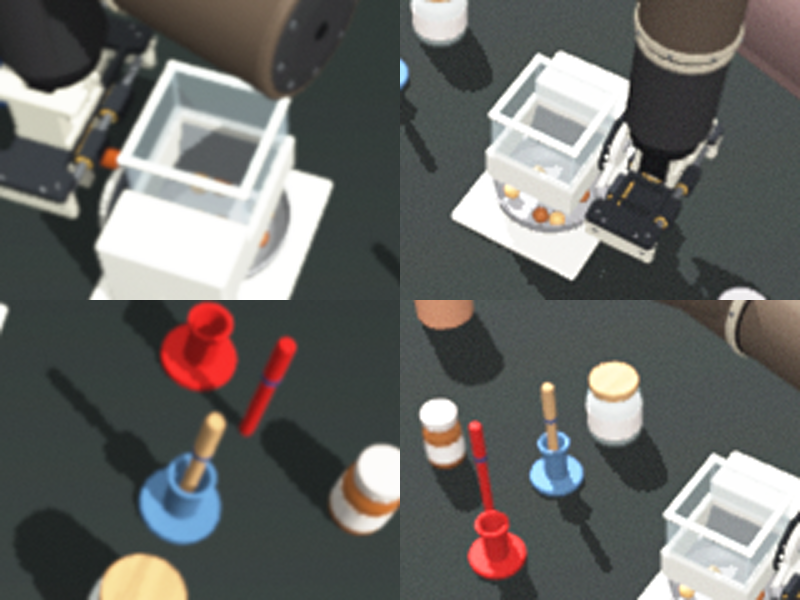

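Gate open, treats visible in the dish (side crop, around (540,215)), and the stick stands upright in the blue stand. Two orange blobs at scene crop (200,182) and (230,187) need checking, so I'll let time pass and measure the blobs by colour.

```bash
echo '[[0, 0, 0, 0, 0, 0], [0, 0, 0, 0, 0, 0], [0, 0, 0, 0, 0, 0], [0, 0, 0, 0, 0, 0], [0, 0, 0, 0, 0, 0], [0, 0, 0, 0, 0, 0], [0, 0, 0, 0, 0, 0], [0, 0, 0, 0, 0, 0], [0, 0, 0, 0, 0, 0], [0, 0, 0, 0, 0, 0]]' | python3 -m creep
cat > blobs.py <<'E'
from h import *
R=np.array([[.94,-.342],[.342,.94]])
for n,(x0,y0,x1,y1) in(("scene",(255,150,330,240)),("side",(315,180,372,250)),("wrist",(0,0,640,400))):
    p=vision.camera_params(n);i=vision.get_image(n);h=cv2.cvtColor(i,cv2.COLOR_BGR2HSV);cv2.imwrite(f"pics/e_{n}.png",i)
    m=cv2.inRange(h,(6,90,70),(24,255,255))
    z=np.zeros_like(m);z[y0:y1,x0:x1]=m[y0:y1,x0:x1];k,l,st,ce=cv2.connectedComponentsWithStats(z)
    for j in range(1,k):
        if st[j][4]>=6:
            v=i[l==j].mean(0).round().astype(int)
            print(n,st[j].tolist(),v.tolist(),*[(zz,np.round(1e3*(R.T@(plane(n,ce[j],zz,p)[:2]-[.5725,-.0468]))).tolist()) for zz in(.024,.114)])
E
python3 blobs.py
```

```text
clock: 26.5
position: [0.6126, -0.1718, 0.0454]
orientation: [[0.341, -0.94, -0.008], [-0.94, -0.341, -0.001], [-0.002, 0.008, -1.0]]
ft_force: [-9.7, -6.3, 2.4]
width: 0.171
finger_force: 40.0
scene [304, 213, 3, 5, 8] [116, 155, 212] (0.024, [3.0, 48.0]) (0.114, [52.0, 67.0])
side [332, 226, 5, 3, 14] [135, 201, 238] (0.024, [-31.0, 34.0]) (0.114, [-91.0, 2.0])
side [362, 227, 4, 4, 9] [88, 122, 177] (0.024, [11.0, -45.0]) (0.114, [-52.0, -70.0])
side [343, 233, 13, 7, 57] [100, 152, 207] (0.024, [-38.0, -21.0]) (0.114, [-97.0, -48.0])
wrist [309, 218, 39, 55, 2004] [12, 155, 240] (0.024, [-6.0, -124.0]) (0.114, [-5.0, -167.0])
wrist [284, 259, 9, 56, 348] [106, 185, 212] (0.024, [21.0, -95.0]) (0.114, [8.0, -152.0])
wrist [362, 259, 9, 56, 351] [98, 173, 200] (0.024, [-31.0, -94.0]) (0.114, [-18.0, -152.0])
wrist [149, 300, 348, 41, 5662] [77, 169, 207] (0.024, [-11.0, -61.0]) (0.114, [-8.0, -135.0])
```

```bash
sed -i 's/(6,90,70),(24/(4,55,50),(26/; s/>=6/>=3/' blobs.py; python3 blobs.py | grep -v wrist; python3 - <<'E'
from h import *
R=np.array([[.94,-.342],[.342,.94]])
for q in((280,192.5),(292,194.5)):
    print([(z,np.round(1e3*(R.T@(plane("scene",q,z)[:2]-[.5725,-.0468]))).tolist()) for z in(.024,.06,.1,.114)])
i=cv2.imread("pics/e_scene.png");print(cv2.cvtColor(i,cv2.COLOR_BGR2HSV)[188:200:1,272:300:2].tolist()[2:8])
E
```

```text
scene [296, 150, 18, 9, 70] [59, 70, 81] (0.024, [-169.0, -13.0]) (0.114, [-103.0, 12.0])
scene [279, 189, 4, 2, 4] [121, 146, 162] (0.024, [-45.0, -32.0]) (0.114, [8.0, -5.0])
scene [286, 191, 6, 3, 7] [108, 123, 144] (0.024, [-45.0, -12.0]) (0.114, [8.0, 13.0])
scene [304, 213, 4, 6, 16] [126, 157, 202] (0.024, [4.0, 49.0]) (0.114, [52.0, 68.0])
side [332, 225, 6, 5, 19] [143, 201, 234] (0.024, [-31.0, 34.0]) (0.114, [-90.0, 1.0])
side [362, 226, 4, 5, 13] [103, 133, 180] (0.024, [12.0, -45.0]) (0.114, [-52.0, -70.0])
side [343, 233, 13, 7, 66] [104, 152, 203] (0.024, [-38.0, -21.0]) (0.114, [-97.0, -48.0])
[(0.024, [-37.0, -30.0]), (0.06, [-16.0, -19.0]), (0.1, [8.0, -7.0]), (0.114, [16.0, -3.0])]
[(0.024, [-41.0, -1.0]), (0.06, [-20.0, 9.0]), (0.1, [4.0, 19.0]), (0.114, [12.0, 23.0])]
[[[30, 1, 254], [60, 1, 254], [40, 3, 249], [22, 19, 239], [19, 53, 212], [18, 63, 163], [30, 5, 111], [8, 11, 96], [90, 3, 91], [105, 11, 92], [96, 14, 92], [102, 14, 94], [95, 16, 97], [75, 9, 221]], [[30, 1, 252], [30, 1, 254], [30, 1, 254], [30, 2, 253], [23, 9, 249], [25, 25, 231], [26, 12, 172
[... 213 characters left out ...]
 208], [13, 74, 163], [11, 61, 117], [10, 16, 95], [102, 13, 97], [94, 13, 133], [60, 2, 252]], [[94, 10, 183], [54, 6, 208], [30, 8, 233], [30, 4, 251], [30, 1, 254], [0, 0, 254], [30, 1, 254], [24, 5, 250], [20, 25, 231], [14, 48, 182], [14, 38, 136], [98, 8, 122], [80, 9, 171], [60, 1, 254]], [[98, 17, 176], [94, 11, 179], [24, 21, 190], [23, 23, 224], [30, 7, 240], [30, 2, 253], [30, 1, 254], [30, 1, 254], [30, 2, 253], [23, 8, 244], [25, 13, 222], [75, 5, 189], [60, 6, 220], [0, 0, 254]], [[98, 17, 175], [98, 16, 178], [30, 16, 177], [20, 42, 187], [23, 31, 200], [26, 8, 232], [30, 4, 246], [30, 2, 253], [30, 1, 254], [30, 1, 254], [45, 2, 253], [50, 3, 245], [45, 2, 248], [0, 0, 254]]]
```

```bash
python3 - <<'E'
from h import *
n=np.array([-.342,.94,0]) # dispenser y
c=np.array([.5725,-.0468,0]);ex=np.array([.94,.342,0])
i=cv2.imread("pics/e_wrist.png");h=cv2.cvtColor(i,cv2.COLOR_BGR2HSV);m=cv2.inRange(h,(5,180,100),(16,255,255))
for r in range(216,275,4):
    q=np.flatnonzero(m[r,300:360]);print(r,(q.min()+300,q.max()+300) if len(q) else None,end=" ")
for v in(218,222):
    o,r=ray("wrist",(328,v));t=(-.156-(o-c)@n)/(r@n);X=o+t*r;print(v,"z",X[2].round(4),"x",((X-c)@ex).round(4))
E
```

```text
216 None 220 (np.int64(319), np.int64(337)) 224 (np.int64(312), np.int64(344)) 228 (np.int64(311), np.int64(346)) 232 (np.int64(310), np.int64(346)) 236 (np.int64(310), np.int64(346)) 240 (np.int64(310), np.int64(346)) 244 (np.int64(310), np.int64(346)) 248 (np.int64(310), np.int64(346)) 252 (np.int64(310), np.int64(346)) 256 (np.int64(310), np.int64(346)) 260 (np.int64(311), np.int64(345)) 264 (np.int64(311), np.int64(311)) 268 (np.int64(311), np.int64(343)) 272 None 218 z 0.0602 x -0.0057
222 z 0.0657 x -0.0056
```

Scaled: 0.0025 m / 0.5 = 0.005, 0.001 m / 0.5 = 0.002.

```bash
echo '[[0, 0.001, 0.002, 0, 0, 0], [0, 0.002, 0.005, 0, 0, 0], [0, 0.002, 0.005, 0, 0, 0], [0, 0.002, 0.005, 0, 0, 0], [0, 0.002, 0.005, 0, 0, 0], [0, 0.002, 0.005, 0, 0, 0], [0, 0.002, 0.005, 0, 0, 0], [0, 0.002, 0.005, 0, 0, 0]]' | python3 -m creep
python3 - <<'E'
from h import *
n=np.array([-.342,.94,0]);c=np.array([.5725,-.0468,0])
p=vision.camera_params("wrist");i=vision.get_image("wrist");h=cv2.cvtColor(i,cv2.COLOR_BGR2HSV);m=cv2.inRange(h,(5,180,100),(16,255,255))
v=np.flatnonzero(m[:,328]).min();o,r=ray("wrist",(328,v),p);t=(-.156-(o-c)@n)/(r@n);print(v,(o+t*r)[2])
E
```

```text
clock: 27.6
position: [0.6133, -0.1716, 0.0438]
orientation: [[0.341, -0.94, -0.005], [-0.94, -0.341, -0.001], [-0.001, 0.005, -1.0]]
ft_force: [-8.0, -4.3, 6.2]
width: 0.17
finger_force: 40.0
219 0.05996138916461921
```

```bash
python3 -c "
from bench import manip
print(manip.job_done())"
```

```text
the job is handed in; nothing more can be done
None
```

I handed the job in at about 27.7 s with the dial held down at about the third notch: the treats were stirred four turns, the stick is back in its blue stand, and the hopper looks empty, though I could not count all eight treats in the dish.

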